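# Read a tube's code by way of a swivel mirror, with tongs

### The job

Take the tongs out of their stand and, touching the tube with nothing but the tongs, lift it out of the waiting strip and stand it fully home in the empty single-hole reading nest, and let it go. Then, still with the tongs, swing the sprung mirror by its upright post until the scanner's reflected light line falls on the standing tube, so that the tube appears to the scanner in the mirror, and finish holding it there: tongs in the gripper and on the post, the mirror still. Keep the robot's fingers off the tube and the mirror, and leave the other things on the bench where they are.

Things in the scene. Friction and masses are not known exactly. Their poses are not given: they have to be found in the camera images.
- tongs_grip (a point): Spring tongs, 124 mm tall, upright, tips down, in a black stand 45 mm high. Point: centre between their two black grip plates, 80 mm above the leg tips; z up. Plates 22 mm wide (x), 30 mm tall, 46 mm over their outer faces along y when open; grip them closing along y. Outer width less 18 mm is the jaw gap: at 42 mm the tongs are held with jaws open 24 mm, at 30 mm a 12 mm part is pinched.
- tongs_jaws (a point): Centre between the steel jaws of the tongs, 70 mm below tongs_grip, 10 mm above the leg tips. Same axes: z up, the jaws close along y. Jaw faces flat, 12 mm wide (x), 20 mm tall, gap 28 mm when fully open; each leg is 8 mm thick there (y).
- tongs: The same tongs, 180 g; origin midway between the leg tips. Two parallel legs slide towards each other along y on pins in a black head block (20 mm along y, 16 mm along x, 109 to 124 mm above the tips). Springs open them: about 2 N per leg when open, plus 0.12 N per mm. The stand measures 27 x 60 mm, its floor is 6 mm thick: lift 45 mm or more to clear it.
- tube_center (a point): Centre (half-way up) of the only loose tube: white with a grey cap band, 12 mm diameter, straight-sided, 45 mm tall, about 12 g; z along it to the cap. It starts upright in the middle hole of the waiting strip, its foot 8 mm above the bench, standing 25 mm out of the strip.
- tube: The same tube; origin at the centre of its foot, 22.5 mm below tube_center.
- strip: Waiting strip: fixed aluminium block 34 x 94 mm (x, y), 28 mm high, with three holes in a row along y, 30 mm apart, 14 mm wide, 20 mm deep; the tube stands in the middle one. Origin at the centre of its underside.
- nest_hole0 (a point): Reading nest: fixed aluminium block 38 x 38 mm, 28 mm high, with one hole of 14 mm diameter, 20 mm deep, mouth chamfered 2 mm. Point: centre of the mouth, 28 mm above the bench. A tube fully home has its centre 2.5 mm and its top 25 mm above this point.
- mirror: Flat swivel mirror in a black frame, 54 mm wide, 20 to 76 mm above the bench, turning about a vertical axis in its reflecting face. Origin on that axis at bench height; x is the normal out of the reflecting face. Starts at its stop, where a spring returns it; swing it clockwise seen from above, by 20 to 42 of its 57 degrees. Holding takes about 0.5 N at the post.
- mirror_post (a point): The mirror's upright steel post, 12 mm diameter, 70 mm behind the mirror's axis (mirror's -x) on a low arm (top 20 mm above the bench). The post's top is 70 mm above the bench; this point is on its axis, 12 mm below the top. Swinging the post about the axis turns the mirror by the same angle.
- lens (a point): Lens of the fixed grey scanner (60 x 90 mm, 74 mm high); it looks level, straight at the mirror's axis, 90 mm away. The tube appears to it when the mirror's normal points half-way between the directions from the axis to the lens and to the tube.
- light_line (a point): The scanner's reflected aiming light: a pale straight line 10 mm wide on the bench, from 24 to 224 mm out from the mirror's axis. Point: on its middle line 130 mm from that axis; x outward along the line, y across it. It swings the same way as the mirror, by twice the angle. Another short line, from lens to mirror, never moves.
- tube_box: Bystander, to be left alone: a black box of blue-capped tubes under a clear lid, 85 x 125 mm, 52 mm high; origin at the centre of its underside.
- bracket: Bystander, to be left alone: a black bracket with two uprights, 80 x 40 mm, 40 mm high; origin at the centre of its underside.
- driver: Bystander, to be left alone: a screwdriver, 170 mm long; origin at the centre of its underside.
- nut_block: Bystander, to be left alone: a black square nut block, 22 mm, 12 mm high; origin at the centre of its underside.
- reel: Bystander, to be left alone: a white wire reel, 64 mm across, 40 mm high; origin at the centre of its underside.
- bearing: Bystander, to be left alone: a steel bearing ring, 32 mm across, 9 mm high; origin at the centre of its underside.
- jar: Bystander, to be left alone: a white jar, 50 mm across, 70 mm high; origin at the centre of its underside.

How it is judged:
By the outcome, as a careful person would: the job done as asked, in the order asked, and still so for the second after the job is handed in, while the arm keeps its last pose, push and grip.
It also fails if it takes over 58 s, if anything falls off the work surface, if the arm or the gripper's body presses on something with over 40 N, if the wrist force passes 120 N, or if a joint passes its speed limit or range.

### The arm

A 6-joint arm with a two-finger parallel gripper is mounted at the origin on the work surface. World frame = base frame: x ahead of the robot, y to its left, z up, the work surface at z = 0. Lengths are in m, angles in rad, forces in N, time in s.
With the tool pointing down it reaches from about 0.325 to 0.775 m from the base axis. Payload 5.5 kg.
Tool frame: the origin (TCP) lies at the very end of the fingers, on their centre line; the grasp point (between the pads) lies 19 mm behind it; z points along the fingers, y is the line along which they close (so a half turn about z gives the same grasp; the last joint's range is limited). The gripper opens to 88 mm and grips with 3 to 60 N. Pads are 20 mm wide; open, the fingers measure 115 mm over their backs; the gripper's body (75 mm by 178 mm) begins 61 mm behind the grasp point.
Start: joints at [-1.28, 0.091, 1.231, -0, 1.82, -0.057], TCP at [0.204, -0.564, 0.223] pointing down, gripper open.
Joint ranges: [-2.87, 2.87], [-0.86, 2.18], [0.17, 2.46], [-1.51, 4.65], [0.06, 2.69], [-2.65, 2.65]. Speed limits (rad/s): [2.57, 2.57, 3.01, 3.14, 3.14, 3.14].

### API

Orientations are given as a 3x3 rotation matrix whose columns are the frame's x, y, z axes.
In Python, from rig import get_obs, grab_frame, finish_job, outline_of, pinpoint gives the robot as it stands. The module is installed in compiled form; this text tells all that it offers.
- The arm moves only by the tool jog_arm, never from a script. Its argument "steps" is a list that holds one entry, the list of rows, each a list of 4 numbers: the shift along the tool's x, y, z in cm, then the turn about the tool's z in rad. A call has 1 to 20 rows; each row shifts and turns the commanded pose from where the row before left it, along the tool's axes as they then stand; what a row does not reach is not made up. A row lasts 1/8 s, in which the tool goes at most 62.5 mm and 10.7 degrees, less where a joint would pass 70% of its speed; a pose out of reach is approached as far as the arm can. A call is refused whole if a number of a shift passes 6.25 or a number of a turn 0.188, either way. A call with a gripper value outside its range is refused whole. "fingers" is the closure in counts, from 0 (fully open) to 255 (shut), set as the call begins (left out, the last holds). The fingers move at their own pace and stop on an object; "squeeze" is the grip in N (left out, the last holds). Time passes only in rows, so rows that do not move let the fingers close. It gives the time, the measured TCP pose, the force, the opening and the grip force at its end, in the units of the state.
- get_obs(): the state, without advancing time (a new reading comes with each control period).
- grab_frame(name): name is "scene" or "top" or "wrist"; returns a dict with "image" (420x560x3 uint8, red, green, blue), "fovy" (degrees; the focal length in pixels is half the picture's height over the tangent of half this angle, whatever the lens; pixels are square), "cx", "cy" (the principal point, pixels), "R" (3x3) and "t" (3): a world point X has camera coordinates R X + t; the wrist camera has in their place "tool_from_camera" (4x4, takes a point from camera to tool coordinates, whose origin is the TCP and whose axes are the flange's). Camera axes: x right, y down, z forward; pixel columns grow to the right and rows downward; lengths in m; the calibration is good to about 2 mm. A picture is of the moment at which its call begins: read the wrist's pose just before it. There is no depth.
- finish_job(): hands the job in; it is judged then, once.
Trained networks look in the newest picture that a camera, given by its name, has taken for a name from the list of things; names that differ only in an ending like _2 or _b are one class to them, and where a whole thing is asked for, a point or a joint stands for the part that bears it (a point fixed in the world has none). Each returns a list of dicts, best first, with "confidence" (0 to 1); they miss things now and then, are a little off and sometimes report something else, mostly with a low value. They report only what shows in the picture. A call takes as long as a camera call.
- outline_of(thing, camera): "mask" (420x560 bool, what is visible of it) and "pixel" ([column, row] in pixels, amid what is visible of it).
- pinpoint(thing, camera): "pixel" ([column, row] in pixels: a listed point, or the origin of a listed thing).
The state is a dict: "t": time; "q": joint angles; "qd": joint speeds; "joint_torque": joint torques, N m; "ee_pos": TCP position; "eef_rot": TCP orientation; "wrist_force": force on the tool from outside, world axes, zero at the start; "wrist_torque": the same for the moment, N m; "gripper_width": finger opening in m; "finger_force": force on a finger pad.
Only numpy, scipy, OpenCV 4.12 (cv2) and the standard library are available. Lean on these libraries where they do the work, as an engineer would, in place of code of your own. Each camera call takes 0.05 s, during which the arm holds its last target. There are 200 camera calls.

## Working session

There is one attempt and no reset: what is moved stays moved. The work goes in short steps, Python scripts to look and compute and a tool call to move; the robot and the scene stay as the last step left them, time stands still between calls to the robot, and variables do not carry over. Pictures are saved under pics/ and viewed, at most 10 in all, crops included, and the job is handed in when it is done.

Besides the shell and the picture viewer there is one more tool, called after "Call:" in YAML: its name, and indented under it one key for each argument. jog_arm: Moves the arm, as the interface text tells. Its arguments: {"type":"object","properties":{"steps":{"type":"array"},"fingers":{"type":"number"},"squeeze":{"type":"number"}},"required":["steps"]}

```bash
mkdir -p pics
cat > h.py <<'E'
import numpy as np, cv2
from rig import *
def snap(n,fn=None):
    o=get_obs(); f=grab_frame(n)
    if n=="wrist":
        T=np.eye(4);T[:3,:3]=o["eef_rot"];T[:3,3]=o["ee_pos"]
        M=np.linalg.inv(T@np.array(f["tool_from_camera"])); f["R"]=M[:3,:3]; f["t"]=M[:3,3]
    f["R"]=np.array(f["R"]);f["t"]=np.array(f["t"]); f["f"]=f["image"].shape[0]/2/np.tan(np.radians(f["fovy"])/2)
    if fn: cv2.imwrite("pics/"+fn,cv2.cvtColor(f["image"],cv2.COLOR_RGB2BGR))
    return f
def ray(f,p):
    d=f["R"].T@np.array([(p[0]-f["cx"])/f["f"],(p[1]-f["cy"])/f["f"],1]); c=-f["R"].T@f["t"]; return c,d
def atz(f,p,z):
    c,d=ray(f,p); return c+d*(z-c[2])/d[2]
def tri(rs):
    A=0;b=0
    for c,d in rs:
        d=d/np.linalg.norm(d);P=np.eye(3)-np.outer(d,d);A=A+P;b=b+P@c
    return np.linalg.solve(A,b)
def proj(f,X):
    p=f["R"]@X+f["t"];return p[:2]/p[2]*f["f"]+[f["cx"],f["cy"]]
E
python3 - <<'E'
from h import *
np.set_printoptions(precision=4,suppress=True)
Z=dict(tongs_grip=.086,tongs_jaws=.016,tongs=.006,tube_center=.0305,tube=.008,strip=0,nest_hole0=.028,mirror=0,mirror_post=.058,lens=None,light_line=0,tube_box=0,bracket=0,driver=0,nut_block=0,reel=0,bearing=0,jar=0)
fs={}
for c in("top","scene"): fs[c]=snap(c,c+"0.png")
o=get_obs();print(o["t"],o["ee_pos"],o["eef_rot"])
for k,z in Z.items():
    r={}
    for c in fs:
        l=pinpoint(k,c)
        if l: r[c]=l[0]["pixel"]; print(k,c,np.round(l[0]["pixel"]),round(l[0]["confidence"],2),len(l), "" if z is None else atz(fs[c],r[c],z))
    if len(r)==2: print("   tri",tri([ray(fs[c],r[c]) for c in r]))
print(get_obs()["t"])
E
```

```text
0.1 [ 0.2044 -0.5638  0.2216] [[ 0.9401  0.3408 -0.0005]
 [ 0.3408 -0.9401  0.0016]
 [ 0.0001 -0.0017 -1.    ]]
tongs_grip top [440. 243.] 0.67 2 [ 0.4674 -0.2948  0.086 ]
tongs_grip scene [111. 243.] 0.75 2 [ 0.4656 -0.2924  0.086 ]
   tri [ 0.4677 -0.2928  0.0897]
tongs_jaws top [430. 243.] 0.53 2 [ 0.4702 -0.2952  0.016 ]
tongs_jaws scene [401. 165.] 0.52 3 [0.5476 0.4638 0.016 ]
   tri [0.6551 0.0225 0.5922]
tongs top [428. 240.] 0.52 1 [ 0.4776 -0.2937  0.006 ]
tongs scene [123. 264.] 0.7 1 [ 0.4801 -0.2894  0.006 ]
   tri [ 0.4785 -0.2916  0.0055]
tube_center top [438. 244.] 0.53 2 [ 0.4651 -0.3087  0.0305]
tube_center scene [122. 258.] 0.58 3 [ 0.4782 -0.2865  0.0305]
   tri [ 0.4701 -0.2974  0.0291]
tube top [438. 200.] 0.58 1 [ 0.5846 -0.3251  0.008 ]
tube scene [125. 304.] 0.44 2 [ 0.5814 -0.3186  0.008 ]
   tri [ 0.5844 -0.3199  0.0162]
strip top [437. 198.] 0.64 2 [ 0.5905 -0.3259  0.    ]
strip scene [124. 306.] 0.9 2 [ 0.5827 -0.3232  0.    ]
   tri [ 0.589  -0.3219  0.012 ]
nest_hole0 top [307. 248.] 0.66 1 [0.4654 0.0323 0.028 ]
nest_hole0 scene [242. 201.] 0.79 2 [0.
[... 885 characters left out ...]
p [196. 180.] 0.54 1 [0.661  0.3285 0.    ]
driver scene [379. 215.] 0.84 1 [0.6473 0.3311 0.    ]
   tri [0.6568 0.3225 0.0204]
nut_block top [348. 130.] 0.39 1 [ 0.7891 -0.0945  0.    ]
nut_block scene [122. 259.] 0.62 2 [ 0.4621 -0.2882  0.    ]
   tri [ 0.6838 -0.1586  0.3285]
reel top [140. 223.] 0.67 1 [0.5467 0.4823 0.    ]
reel scene [402. 164.] 0.71 2 [0.5402 0.4785 0.    ]
   tri [0.5451 0.4764 0.0082]
bearing top [296. 130.] 0.61 1 [0.7932 0.0497 0.    ]
bearing scene [270. 249.] 0.54 2 [0.604  0.0413 0.    ]
   tri [0.7181 0.0226 0.2145]
jar top [435. 146.] 0.72 2 [ 0.735  -0.3297  0.    ]
jar scene [149. 362.] 0.96 1 [ 0.7304 -0.3169  0.    ]
   tri [ 0.7333 -0.3202  0.0134]
1.9
```

View pics/top0.png

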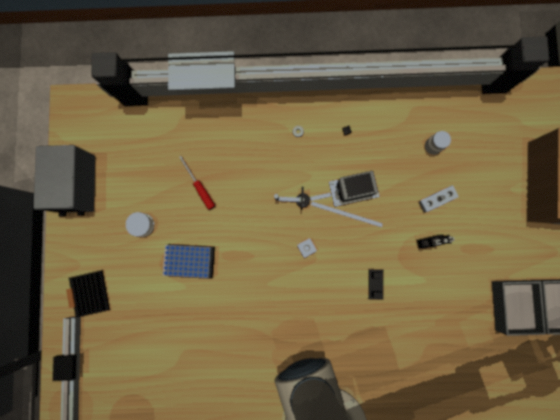

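View pics/scene0.png

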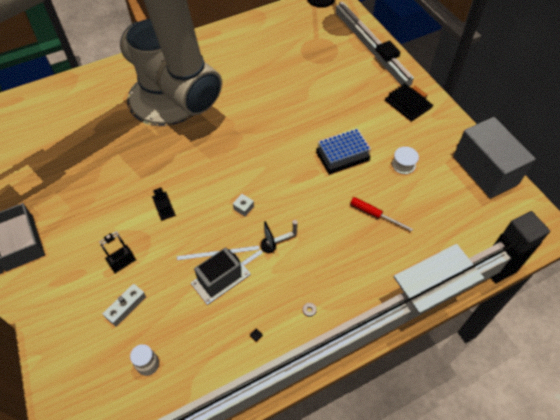

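The top view shows the tongs stand at about (435,242), the strip at (438,199), the nest at (307,248), the mirror axis at (303,200), the post at (277,198) and the scanner at (357,187). The light line runs from (312,205) to (382,225). The scene view agrees.

Run:
```python
from h import *
np.set_printoptions(precision=4,suppress=True)
f=snap("wrist");g=grab_frame("wrist");print(g["tool_from_camera"],g["fovy"])
f=snap("top")
for k in("tongs","strip","light_line","mirror"):
    for m in outline_of(k,"top")[:2]:
        ys,xs=np.nonzero(m["mask"]); P=np.array([atz(f,(x,y),0.03 if k!="light_line" else 0)[:2] for x,y in zip(xs,ys)]).astype(np.float32)
        print(k,m["confidence"],len(xs),cv2.fitLine(P,cv2.DIST_L2,0,.01,.01).ravel())
```

```text
[[-0.0009 -0.9562 -0.2927  0.081 ]
 [ 1.     -0.0011  0.0007  0.0005]
 [-0.001  -0.2927  0.9562 -0.162 ]
 [ 0.      0.      0.      1.    ]] 67.20576318912299
tongs 0.63 180 [ 0.1662 -0.9861  0.4743 -0.3117]
light_line 0.57 283 [ 0.3283  0.9446  0.5551 -0.0806]
mirror 0.63 174 [ 0.0107 -0.9999  0.5993  0.0646]
```

Call:
jog_arm:
  steps:
    - [[4.25,-2.06,0,0],[4.25,-2.06,0,0],[4.25,-2.06,0,0],[4.25,-2.06,0,0],[4.25,-2.06,0,0],[4.25,-2.06,0,0],[4.25,-2.06,0,0],[4.25,-2.06,0,0],[0,0,0,0.18],[0,0,0,0]]
  fingers: 0

```text
t: 3.5
ee_pos: [0.4683, -0.2928, 0.2226]
eef_rot: [[0.986, 0.17, -0.0], [0.17, -0.986, -0.0], [-0.0, 0.0, -1.0]]
wrist_force: [1.1, -0.4, -0.2]
gripper_width: 0.0879
finger_force: 0.0
```

Run:
```python
from h import *
np.set_printoptions(precision=4,suppress=True)
o=get_obs();print(o["t"],o["ee_pos"],o["eef_rot"][:,0])
f=snap("wrist","w1.png")
for k,z in dict(tongs_grip=.086,tongs=.006,tongs_jaws=.016,tube_center=.0305,strip=0).items():
    for l in pinpoint(k,"wrist")[:2]: print(k,l["confidence"],l["pixel"],atz(f,l["pixel"],z))
```

```text
3.5 [ 0.4683 -0.2928  0.2226] [ 0.9855  0.1696 -0.0001]
tongs_grip 0.83 [278.0, 192.7] [ 0.475  -0.2908  0.086 ]
tongs 0.64 [277.6, 178.1] [ 0.4732 -0.2902  0.006 ]
tongs 0.47 [320.6, 83.9] [ 0.5866 -0.3198  0.006 ]
tongs_jaws 0.68 [279.1, 179.0] [ 0.4744 -0.2919  0.016 ]
strip 0.69 [323.3, 84.5] [ 0.5871 -0.3236  0.    ]
```

View pics/w1.png

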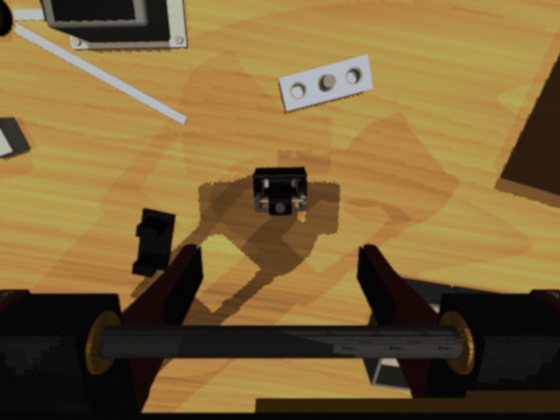

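The wrist view shows the tongs upright at (280,190), with the stand square to the tool, the strip at (326,83) and the tube in its middle hole.

Call:
jog_arm:
  steps:
    - [[0.63,-0.08,3,0],[0,0,5,0],[0,0,4.5,0],[0,0,3.06,0],[0,0,0,0]]
  squeeze: 20

```text
t: 4.42
ee_pos: [0.4722, -0.2906, 0.064]
eef_rot: [[0.986, 0.167, -0.005], [0.167, -0.986, 0.003], [-0.004, -0.004, -1.0]]
wrist_force: [-0.1, -0.8, 0.1]
gripper_width: 0.0878
finger_force: 0.0
```

Call:
jog_arm:
  steps:
    - [[0,0,0,0],[0,0,0,0],[0,0,0,0],[0,0,0,0],[0,0,0,0],[0,0,0,0]]
  fingers: 136

```text
t: 5.18
ee_pos: [0.4742, -0.2915, 0.0674]
eef_rot: [[0.986, 0.167, 0.0], [0.167, -0.986, -0.0], [0.0, 0.0, -1.0]]
wrist_force: [-0.5, 0.8, 2.0]
gripper_width: 0.0412
finger_force: 3.8
```

Call:
jog_arm:
  steps:
    - [[0,0,-0.5,0],[0,0,-1.5,0],[0,0,-2,0],[0,0,-2,0],[0,0,-2,0],[0,0,-1,0],[0,0,0,0]]

```text
t: 6.05
ee_pos: [0.4744, -0.2917, 0.1582]
eef_rot: [[0.986, 0.167, 0.001], [0.167, -0.986, -0.001], [0.001, 0.001, -1.0]]
wrist_force: [-0.3, 0.2, -1.7]
gripper_width: 0.0411
finger_force: 2.5
```

Run:
```python
from h import *
np.set_printoptions(precision=4,suppress=True)
o=get_obs();print(o["t"],o["ee_pos"],o["eef_rot"][:,0],o["wrist_force"],o["gripper_width"])
f=snap("wrist","w2.png")
for k,z in dict(tongs_grip=.086+.09,tongs=.006+.09,tongs_jaws=.016+.09,tube_center=.0305,strip=0).items():
    for l in pinpoint(k,"wrist")[:2]: print(k,l["confidence"],l["pixel"],atz(f,l["pixel"],z))
```

```text
6.05 [ 0.4744 -0.2917  0.1582] [0.986  0.167  0.0013] [-0.2841  0.2128 -1.6631] 0.0410969401854576
tube_center 0.7 [337.7, 82.5] [ 0.5875 -0.3238  0.0305]
tube_center 0.39 [71.8, 80.4] [ 0.5514 -0.1002  0.0305]
strip 0.56 [329.7, 86.5] [ 0.5863 -0.3219  0.    ]
```

View pics/w2.png

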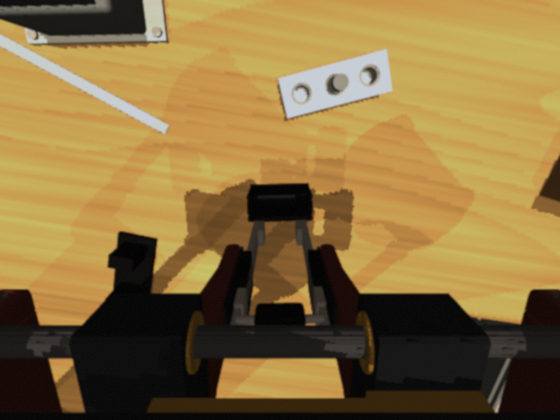

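The tongs are held clear of the stand: the legs run from (258,225) and (305,225) up to the grip at about (280,300). The tube is at (338,83).

Call:
jog_arm:
  steps:
    - [[1.5,0.7,0,0],[3,1.4,0,0],[3,1.4,0,0],[2.2,1.1,0,0],[0.9,0.4,0,0],[0,0,0,0],[0,0,0,0]]

```text
t: 7.22
ee_pos: [0.5863, -0.3229, 0.1572]
eef_rot: [[0.986, 0.167, -0.0], [0.167, -0.986, 0.0], [-0.0, -0.0, -1.0]]
wrist_force: [-0.1, 0.6, -1.9]
gripper_width: 0.0408
finger_force: 2.5
```

Run:
```python
from h import *
np.set_printoptions(precision=4,suppress=True)
o=get_obs();R=o["eef_rot"];p=o["ee_pos"];print(o["t"],p,R[:,0],o["wrist_force"],o["gripper_width"])
f=snap("wrist","w3.png")
J=p+R@[0,0,.051]; print("jaws exp",J,proj(f,J),"tips",proj(f,p+R@[0,0,.061]),"strip topcentre", proj(f,np.array([.587,-.3235,.028])))
for k,z in dict(tongs=J[2]-.01,tongs_jaws=J[2],tube_center=.0305,strip=0).items():
    for l in pinpoint(k,"wrist")[:2]: print(k,l["confidence"],l["pixel"],atz(f,l["pixel"],z))
im=f["image"][60:330,120:440];cv2.imwrite("pics/w3c.png",cv2.cvtColor(cv2.resize(im,None,fx=2,fy=2),cv2.COLOR_RGB2BGR))
```

```text
7.225 [ 0.5863 -0.3229  0.1572] [ 0.986   0.1668 -0.0003] [-0.1437  0.6394 -1.855 ] 0.040838869074698816
jaws exp [ 0.5863 -0.3229  0.1062] [278.7848 230.812 ] tips [278.8072 226.0544] strip topcentre [279.6513 201.0152]
tube_center 0.68 [277.1, 201.3] [ 0.587  -0.321   0.0305]
strip 0.88 [276.6, 197.6] [ 0.5825 -0.3211  0.    ]
```

View pics/w3c.png

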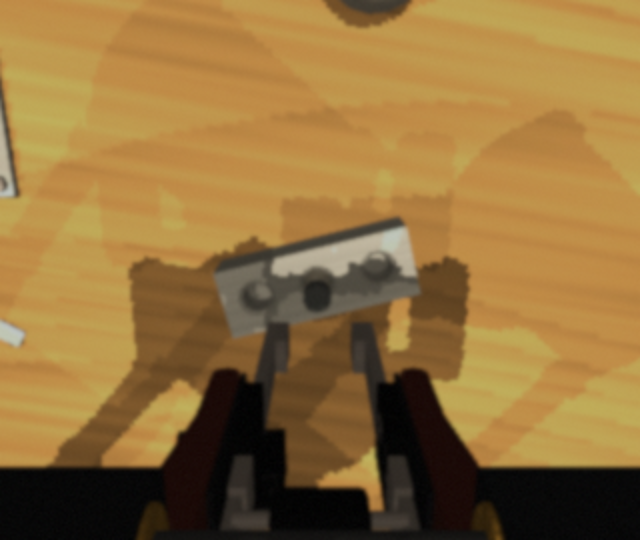

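Run:
```python
from h import *
np.set_printoptions(precision=4,suppress=True)
f=snap("wrist");print(atz(f,(278.5,207),.053),atz(f,(278.5,199),.028))
b=cv2.imread("pics/w3.png")
t=snap("top"); 
for k,z in dict(tube_center=.0305,tube=.008,nest_hole0=.028).items():
    for l in pinpoint(k,"wrist")[:1]+pinpoint(k,"top")[:1]: print(k,l["pixel"],l["confidence"],atz(t,l["pixel"],z))
```

```text
[ 0.5885 -0.3224  0.053 ] [ 0.5891 -0.3222  0.028 ]
tube_center [279.7, 205.0] 0.73 [0.5814 0.0997 0.0305]
tube [308.4, 38.2] 0.74 [1.0547 0.0065 0.008 ]
tube [348.2, 213.2] 0.24 [ 0.556  -0.0834  0.008 ]
nest_hole0 [279.0, 203.1] 0.24 [0.5869 0.1015 0.028 ]
nest_hole0 [307.4, 250.2] 0.7 [0.4602 0.0303 0.028 ]
```

Call:
jog_arm:
  steps:
    - [[0.2,0,0.5,0],[0,0,1.5,0],[0,0,1.8,0],[0,0,1.5,0],[0,0,0.8,0],[0,0,0,0],[0,0,0,0]]

```text
t: 8.75
ee_pos: [0.5892, -0.3229, 0.0969]
eef_rot: [[0.986, 0.167, 0.001], [0.167, -0.986, -0.001], [0.001, 0.001, -1.0]]
wrist_force: [-0.5, -0.3, -1.8]
gripper_width: 0.0411
finger_force: 2.5
```

Call:
jog_arm:
  steps:
    - [[0,0,0,0],[0,0,0,0],[0,0,0,0],[0,0,0,0]]
  fingers: 185
  squeeze: 18

```text
t: 9.25
ee_pos: [0.5892, -0.3228, 0.0968]
eef_rot: [[0.986, 0.167, 0.001], [0.167, -0.986, -0.001], [0.001, 0.001, -1.0]]
wrist_force: [0.7, 1.5, 0.7]
gripper_width: 0.0289
finger_force: 18.0
```

Call:
jog_arm:
  steps:
    - [[0,0,-0.5,0],[0,0,-1.2,0],[0,0,-1.8,0],[0,0,-2,0],[0,0,-1.5,0],[0,0,0,0]]

```text
t: 10.0
ee_pos: [0.5897, -0.3232, 0.1688]
eef_rot: [[0.986, 0.167, 0.004], [0.167, -0.986, -0.002], [0.003, 0.003, -1.0]]
wrist_force: [-0.1, 0.4, -1.3]
gripper_width: 0.0292
finger_force: 18.0
```

Run:
```python
from h import *
np.set_printoptions(precision=4,suppress=True)
o=get_obs();R=o["eef_rot"];p=o["ee_pos"];print(o["t"],p,R[:,0],o["wrist_force"],o["gripper_width"])
f=snap("wrist","w4.png")
im=f["image"][60:330,120:440];cv2.imwrite("pics/w4c.png",cv2.cvtColor(cv2.resize(im,None,fx=2,fy=2),cv2.COLOR_RGB2BGR))
```

```text
10.0 [ 0.5897 -0.3232  0.1688] [0.9859 0.167  0.0031] [-0.1201  0.398  -1.3081] 0.029163519166801936
```

View pics/w4c.png

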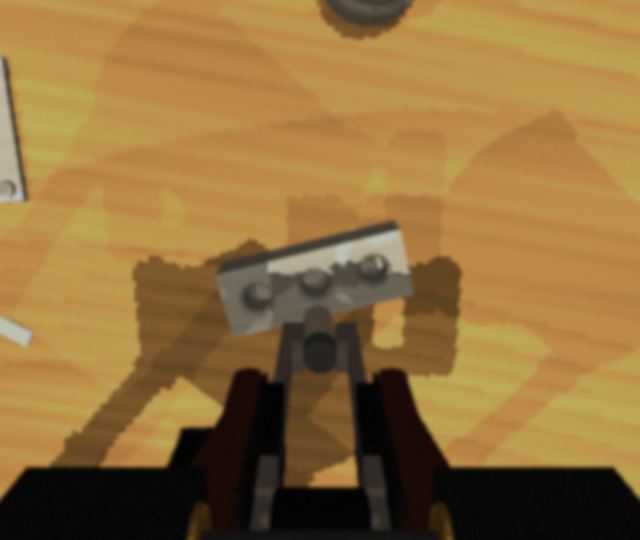

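The tube is pinched upright between the jaws at crop (319,340) and the strip is empty. Next is the nest.

Call:
jog_arm:
  steps:
    - [[-0.34,-2,0,0],[-0.6,-3.5,0,0],[-0.77,-4.5,0,0],[-0.86,-5,0,0],[-0.86,-5,0,0],[-0.86,-5,0,0],[-0.86,-5,0,0],[-0.68,-4,0,0],[-0.38,-2.2,0,0],[-0.17,-1,0,0],[0,0,0,0],[0,0,0,0]]

```text
t: 11.55
ee_pos: [0.464, 0.0327, 0.1657]
eef_rot: [[0.986, 0.166, -0.001], [0.166, -0.986, -0.0], [-0.001, 0.0, -1.0]]
wrist_force: [-1.3, -0.4, -1.1]
gripper_width: 0.0295
finger_force: 18.0
```

Run:
```python
from h import *
np.set_printoptions(precision=4,suppress=True)
o=get_obs();R=o["eef_rot"];p=o["ee_pos"];print(o["t"],p,R[:,0],o["wrist_force"],o["gripper_width"])
f=snap("wrist","w5.png")
for l in pinpoint("nest_hole0","wrist")[:2]: print(l["confidence"],l["pixel"],atz(f,l["pixel"],.028))
for l in pinpoint("tube_center","wrist")[:2]: print("tube",l["confidence"],l["pixel"],atz(f,l["pixel"],p[2]-.0663), "predicted at nominal",proj(f,p+R@[0,0,.0663]))
m=outline_of("nest_hole0","wrist")
print([(x["confidence"],x["pixel"]) for x in m])
im=f["image"][60:330,120:440];cv2.imwrite("pics/w5c.png",cv2.cvtColor(cv2.resize(im,None,fx=2.5,fy=2.2),cv2.COLOR_RGB2BGR))
print("tubetop",proj(f,p+R@[0,0,.0438]),"foot",proj(f,p+R@[0,0,.0888]))
```

```text
11.55 [0.464  0.0327 0.1657] [ 0.9861  0.1661 -0.0006] [-1.3286 -0.3512 -1.1258] 0.029487363408362725
0.64 [275.1, 193.9] [0.4687 0.0372 0.028 ]
tube 0.97 [280.4, 230.1] [0.459  0.0306 0.0994] predicted at nominal [278.8189 223.6859]
tube 0.21 [407.8, 44.6] [ 0.5999 -0.0299  0.0994] predicted at nominal [278.8189 223.6859]
[(0.75, [274.9, 302.9]), (0.7, [276.1, 192.7])]
tubetop [278.7682 234.4934] foot [278.8614 214.6428]
```

View pics/w5c.png

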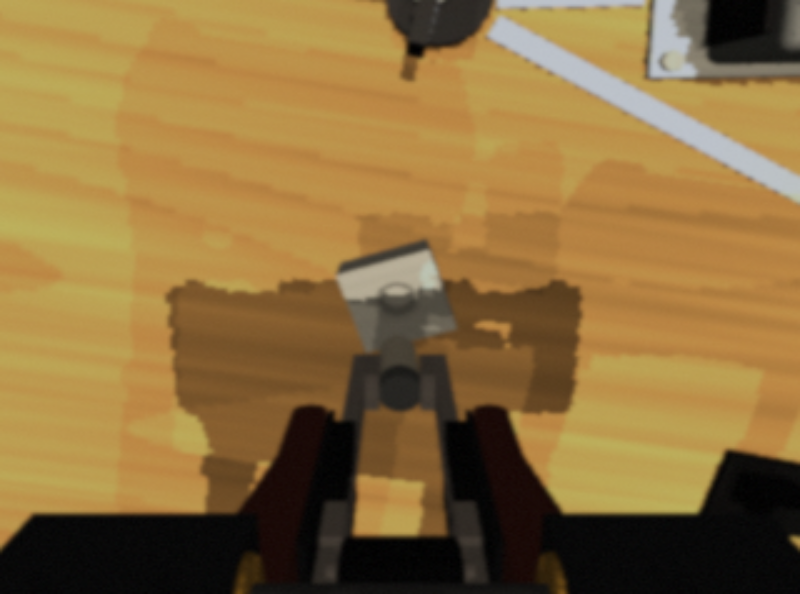

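Call:
jog_arm:
  steps:
    - [[0.25,0,0.5,0],[0.23,-0.04,1.2,0],[0,0,1.5,0],[0,0,0.7,0],[0,0,0,0],[0,0,0,0]]

```text
t: 12.5
ee_pos: [0.4687, 0.0346, 0.1274]
eef_rot: [[0.986, 0.167, 0.001], [0.167, -0.986, -0.0], [0.001, 0.0, -1.0]]
wrist_force: [0.3, -0.5, -1.5]
gripper_width: 0.0292
finger_force: 18.0
```

Run:
```python
from h import *
np.set_printoptions(precision=4,suppress=True)
o=get_obs();R=o["eef_rot"];p=o["ee_pos"];print(o["t"],p,R[:,0],o["wrist_force"],o["gripper_width"])
f=snap("wrist","w6.png")
for l in pinpoint("nest_hole0","wrist")[:2]: print(l["confidence"],l["pixel"],atz(f,l["pixel"],.028))
print("tubetop",proj(f,p+R@[-.0009,.0007,.0438]),"foot",proj(f,p+R@[-.0009,.0007,.0888]), "hole if under",proj(f,np.append((p+R@[-.0009,.0007,.0888])[:2],.028)))
r0,c0=150,215
im=f["image"][r0:r0+105,c0:c0+130];cv2.imwrite("pics/w6c.png",cv2.cvtColor(cv2.resize(im,None,fx=5,fy=5,interpolation=cv2.INTER_CUBIC),cv2.COLOR_RGB2BGR))
```

```text
12.5 [0.4687 0.0346 0.1274] [0.9859 0.1671 0.0007] [ 0.2679 -0.4697 -1.4642] 0.02920710967207332
0.9 [277.0, 212.5] [0.467 0.036 0.028]
tubetop [279.7711 235.6937] foot [279.7005 215.667 ] hole if under [279.6855 211.8601]
```

View pics/w6c.png

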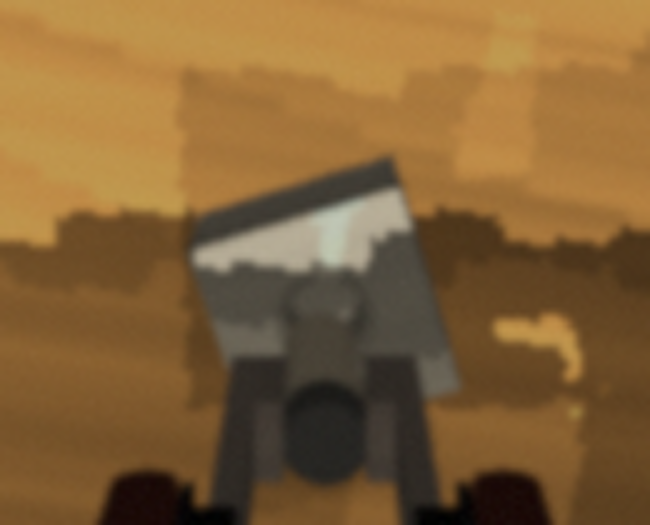

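The hole shows around crop (328,310) and the tube column around (326,400). The columns match, so I'll check the rows numerically.

Run:
```python
from h import *
g=cv2.cvtColor(cv2.imread("pics/w6.png"),cv2.COLOR_BGR2GRAY)
print("cols",list(range(268,294)))
for r in range(200,236): print(r,*g[r,268:294])
```

```text
cols [268, 269, 270, 271, 272, 273, 274, 275, 276, 277, 278, 279, 280, 281, 282, 283, 284, 285, 286, 287, 288, 289, 290, 291, 292, 293]
200 173 172 172 171 170 169 169 169 169 169 172 185 191 192 188 182 172 170 171 169 153 113 81 73 74 75
201 169 170 168 169 169 169 170 168 165 158 162 174 189 191 187 177 172 170 170 167 146 107 78 73 75 74
202 153 153 153 157 163 169 167 167 157 136 130 146 168 175 173 163 155 158 163 158 127 91 76 73 72 74
203 112 112 113 122 141 152 153 152 140 114 103 114 129 136 132 121 116 126 141 137 107 80 73 74 72 73
204 80 81 80 88 104 112 112 111 103 89 86 93 97 100 95 86 80 86 102 103 86 75 73 75 73 75
205 74 75 73 75 78 79 77 75 73 72 76 82 81 81 77 73 66 71 76 78 75 72 73 74 74 74
206 76 75 75 75 73 69 67 67 67 69 73 76 76 76 74 67 67 65 66 73 73 73 75 74 75 75
207 75 76 75 73 68 66 65 67 72 72 76 76 76 76 74 73 71 68 66 68 73 74 76 76 75 75
208 75 75 73 71 67 66 68 73 76 77 76 76 77 76 75 75 76 71 69 67 70 74 74 76 76 76
209 75 74 73 67 65 67 72 76 75 77 76 76 79 78 78 77 78 75 71 66 68 73 75 76 75 77
210 74 73 72 66 64 68 73 78 76 77 77 77 78 78 77 7
[... 1387 characters left out ...]
27 28 29 32 38 44 50 55 53 46 42 42 41 42 44
228 44 43 41 44 48 45 37 32 27 26 26 26 28 26 28 29 30 38 46 48 44 40 43 44 43 42
229 43 44 44 45 43 38 31 27 27 27 27 27 27 27 27 28 27 30 36 42 44 45 43 45 45 44
230 51 49 48 45 37 31 27 26 29 29 28 32 31 30 30 28 27 26 29 35 45 48 49 51 49 49
231 57 56 53 46 34 28 28 28 31 33 35 34 35 35 35 33 31 29 28 34 44 53 56 57 56 53
232 58 57 55 45 33 29 31 33 35 36 38 38 36 38 37 37 35 32 30 33 47 54 57 56 57 53
233 58 58 54 47 36 32 34 37 37 38 38 37 37 37 38 38 37 33 34 36 47 58 60 60 59 54
234 59 60 55 47 37 34 36 37 37 39 38 37 37 38 37 38 37 38 36 40 51 58 59 60 58 56
235 59 61 57 47 38 36 37 37 37 37 39 37 37 39 38 39 38 37 38 40 50 60 60 61 60 55
```

Call:
jog_arm:
  steps:
    - [[0.13,0,0.4,0],[0,0,0.4,0],[0,0,0.4,0],[0,0,0.4,0],[0,0,0,0]]

```text
t: 13.22
ee_pos: [0.4695, 0.0348, 0.1105]
eef_rot: [[0.986, 0.167, -0.001], [0.167, -0.986, 0.0], [-0.001, -0.0, -1.0]]
wrist_force: [-0.4, 0.7, -0.9]
gripper_width: 0.0292
finger_force: 18.0
```

Call:
jog_arm:
  steps:
    - [[0,0,0.4,0],[0,0,0.4,0],[0,0,0.3,0],[0,0,0,0]]

```text
t: 13.72
ee_pos: [0.4696, 0.0348, 0.0996]
eef_rot: [[0.986, 0.167, -0.001], [0.167, -0.986, 0.0], [-0.001, -0.0, -1.0]]
wrist_force: [0.4, 0.6, -2.2]
gripper_width: 0.0293
finger_force: 18.0
```

Call:
jog_arm:
  steps:
    - [[0,0,0.2,0],[0,0,0.1,0],[0,0,0,0],[0,0,0,0]]

```text
t: 14.22
ee_pos: [0.4698, 0.0348, 0.097]
eef_rot: [[0.986, 0.167, -0.0], [0.167, -0.986, 0.0], [-0.0, -0.0, -1.0]]
wrist_force: [-0.5, -1.4, -2.9]
gripper_width: 0.0289
finger_force: 18.0
```

Call:
jog_arm:
  steps:
    - [[0,0,0.1,0],[0,0,0,0],[0,0,0,0]]

```text
t: 14.6
ee_pos: [0.47, 0.0349, 0.0966]
eef_rot: [[0.986, 0.167, 0.001], [0.167, -0.986, 0.0], [0.001, -0.0, -1.0]]
wrist_force: [-1.6, -0.1, 2.8]
gripper_width: 0.0287
finger_force: 18.0
```

Call:
jog_arm:
  steps:
    - [[0,0,0,0],[0,0,0,0],[0,0,0,0],[0,0,0,0]]
  fingers: 138

```text
t: 15.1
ee_pos: [0.4697, 0.0348, 0.0958]
eef_rot: [[0.986, 0.167, -0.0], [0.167, -0.986, -0.0], [-0.0, -0.0, -1.0]]
wrist_force: [-0.0, 0.0, -2.5]
gripper_width: 0.0405
finger_force: 2.5
```

Call:
jog_arm:
  steps:
    - [[0,0,-0.4,0],[0,0,-1,0],[0,0,-2,0],[0,0,-2.5,0],[0,0,-1.5,0],[0,0,0,0]]

```text
t: 15.85
ee_pos: [0.4706, 0.0348, 0.1721]
eef_rot: [[0.986, 0.167, 0.004], [0.167, -0.986, 0.0], [0.003, 0.001, -1.0]]
wrist_force: [0.3, -0.1, -2.1]
gripper_width: 0.0409
finger_force: 2.5
```

Run:
```python
from h import *
np.set_printoptions(precision=4,suppress=True)
o=get_obs();R=o["eef_rot"];p=o["ee_pos"];print(o["t"],p,R[:,0],o["wrist_force"],o["gripper_width"])
f=snap("wrist","w7.png");t=snap("top","t7.png")
X=np.array([.469,.0345,0])
for z in (.053,.028): print(z,proj(f,X+[0,0,z]))
for c,g in(("wrist",f),("top",t)):
  for k,z in dict(tube_center=.0305,nest_hole0=.028,mirror_post=.058,mirror=0,tongs_jaws=p[2]-.051).items():
    for l in pinpoint(k,c)[:1]: print(c,k,l["confidence"],l["pixel"],atz(g,l["pixel"],z))
im=f["image"][20:320,100:460];cv2.imwrite("pics/w7c.png",cv2.cvtColor(cv2.resize(im,None,fx=2,fy=2),cv2.COLOR_RGB2BGR))
```

```text
15.85 [0.4706 0.0348 0.1721] [0.9859 0.167  0.0035] [ 0.3253 -0.1063 -2.066 ] 0.04088710542658615
0.053 [278.8957 206.7223]
0.028 [278.9148 199.733 ]
wrist tube_center 0.64 [280.3, 204.5] [0.465  0.0324 0.0305]
wrist nest_hole0 0.77 [277.5, 200.7] [0.4678 0.0357 0.028 ]
wrist mirror_post 0.62 [213.8, 33.5] [0.6012 0.1083 0.058 ]
wrist mirror 0.72 [297.6, 68.7] [0.5949 0.0372 0.    ]
wrist tongs_jaws 0.71 [280.9, 203.0] [0.4916 0.0368 0.1211]
top mirror_post 0.53 [273.3, 196.5] [0.601  0.1148 0.058 ]
top mirror 0.44 [301.2, 199.5] [0.5982 0.0416 0.    ]
```

View pics/w7c.png

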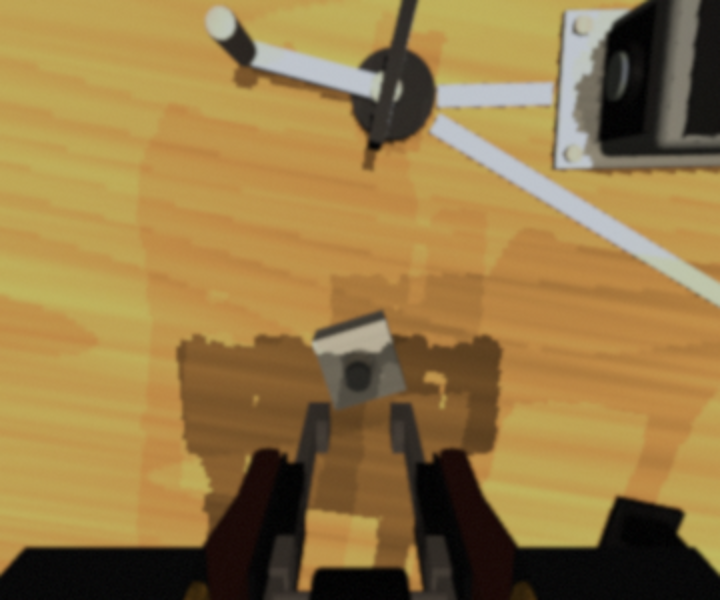

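The tube stands in the nest with its top at crop (358,376), where a tube fully home should be. The post top is at crop (221,22), the mirror disc at (393,94), and the long light line runs from (437,120) to (720,295).

```bash
cat > ax.py <<'E'
from h import *
def lines(f,A,B):
    P=[atz(f,a,0)[:2] for a in A];Q=[atz(f,a,0)[:2] for a in B]
    d=P[1]-P[0];e=Q[1]-Q[0]; s=np.linalg.solve(np.array([d,-e]).T,Q[0]-P[0]); return P[0]+d*s[0],np.degrees(np.arctan2(d[1],d[0])),np.degrees(np.arctan2(e[1],e[0]))
E
python3 - <<'E'
from ax import *
np.set_printoptions(precision=4,suppress=True)
f=snap("wrist")
c=lambda u,v:(100+u/2,20+v/2)
ax,al,ae=lines(f,[c(437,121),c(720,295)],[c(437,96),c(553,94)])
print("axis from lines",ax,al,ae,"disc",atz(f,c(393,94),.005))
print("post",atz(f,c(221,22),.070))
tube=atz(f,c(358,376),.053);print("tube",tube)
for A in(ax,):
    d=tube[:2]-A; at=np.degrees(np.arctan2(d[1],d[0])); print("dir tube",at,np.hypot(*d),"normal now",(al+ae)/2,"needed",(at+ae)/2)
print(get_obs()["q"])
t=snap("top")
m=outline_of("light_line","top")[0]["mask"];ys,xs=np.nonzero(m)
P=np.array([atz(t,(x,y),0)[:2] for x,y in zip(xs,ys)]).astype(np.float32)
v=cv2.fitLine(P,cv2.DIST_HUBER,0,.001,.001).ravel();print("top line",v,np.degrees(np.arctan2(v[1],v[0])))
E
```

```text
axis from lines [0.5935 0.0363] -109.6812542416911 -79.52311848947102 disc [0.5936 0.0388 0.005 ]
post [0.5984 0.1077 0.07  ]
tube [0.4671 0.0343 0.053 ]
dir tube -179.1134080815552 0.12638596921199896 normal now -94.60218636558105 needed -129.31826328551313
[ 0.0018 -0.2632  1.6581  0.      1.7468  1.4048]
top line [ 0.3334  0.9428  0.5589 -0.0698] 70.52233
```

Call:
jog_arm:
  steps:
    - [[0,0,0,-0.158],[0,0,0,-0.158],[0,0,0,-0.158],[0,0,0,-0.158],[0,0,0,-0.158],[1.3,0.65,0,0],[3,1.4,0,0],[3.5,1.7,0,0],[3.2,1.5,0,0],[1.6,0.8,0,0],[0.69,0.3,0,0],[0,0,0,0],[0,0,0,0]]

```text
t: 18.23
ee_pos: [0.5979, 0.1068, 0.1702]
eef_rot: [[0.576, 0.817, 0.0], [0.817, -0.576, -0.0], [0.0, 0.0, -1.0]]
wrist_force: [-0.1, -1.0, -2.5]
gripper_width: 0.0406
finger_force: 2.5
```

Run:
```python
from h import *
np.set_printoptions(precision=4,suppress=True)
o=get_obs();R=o["eef_rot"];p=o["ee_pos"];print(o["t"],p,R[:,0],o["wrist_force"],o["gripper_width"])
f=snap("wrist","w8.png")
for l in pinpoint("mirror_post","wrist")[:2]:
    X=atz(f,l["pixel"],.058); print(l["confidence"],l["pixel"],X,"tool delta cm",(R.T@(X-p))*100)
print("tips",proj(f,p+R@[0,0,.061]),"expected post top",proj(f,np.array([.599,.107,.07])))
g=f["image"].astype(int);c=g.sum(2)//3
r,q=[int(v) for v in proj(f,np.array([.599,.107,.07]))[::-1]]
for y in range(r-16,r+17): print(y,*c[y,q-16:q+17:1])
print(q-16)
```

```text
18.225 [0.5979 0.1068 0.1702] [0.5762 0.8173 0.    ] [-0.0866 -1.0013 -2.5373] 0.04063746847344463
0.75 [277.3, 202.0] [0.5991 0.1105 0.058 ] tool delta cm [ 0.3711 -0.1241 11.2208]
tips [278.5918 225.2431] expected post top [279.4913 208.9699]
192 87 89 89 91 87 85 84 82 82 83 74 58 46 45 46 44 46 44 45 43 42 42 44 54 60 62 61 62 65 75 80 81 80
193 86 88 89 89 89 86 85 81 83 79 71 55 47 47 46 46 47 44 44 42 40 42 46 55 58 62 62 63 64 69 75 77 78
194 87 86 88 88 89 88 86 85 82 77 66 53 45 46 46 46 44 44 45 43 41 41 47 55 60 61 61 62 62 64 70 72 72
195 86 87 87 90 91 89 87 82 81 73 62 50 46 45 46 46 46 46 44 44 41 39 48 60 64 62 62 62 60 63 64 64 64
196 86 85 88 87 88 88 85 79 76 69 59 49 46 46 46 47 46 46 44 43 41 40 48 62 67 62 60 61 62 63 63 63 61
197 86 87 86 86 87 85 81 76 73 69 59 49 46 46 47 47 44 45 42 44 41 42 48 62 68 63 60 61 61 62 64 60 62
198 87 86 87 84 82 80 78 76 75 69 57 50 46 46 47 47 46 44 44 43 41 40 48 64 69 65 61 60 60 63 63 63 64
199 86 85 82 80 78 77 74 78 76 69 58 48 46 50 53 56 58 57 52 48 43 41 45 60 68 70 63 60 61 63 63 67 73
200 86 84 79 75 73 73 75 76 75 
[... 1847 characters left out ...]
 55 60 63 65 64 67 64 65 65 65 64 65 65 64 66 66 65 64 64 74 88 95 97 98 98 98
219 54 52 55 53 56 58 60 60 63 66 66 67 68 65 65 63 64 65 65 65 66 66 66 67 64 64 68 80 90 97 97 96 97
220 51 51 53 53 54 60 62 65 67 67 67 66 66 65 65 66 66 68 66 65 64 64 66 65 66 64 65 71 82 92 96 95 91
221 47 48 52 57 58 62 66 68 69 69 69 67 67 67 69 69 72 72 71 65 65 65 66 66 67 66 64 63 74 87 96 91 76
222 42 44 53 60 63 64 68 67 70 68 67 67 68 67 71 76 78 78 75 67 64 65 66 66 66 66 65 63 68 80 90 86 66
223 40 45 53 62 64 65 67 68 69 69 68 68 67 67 70 79 80 77 71 66 64 64 64 65 66 66 64 62 65 70 81 82 61
224 41 43 55 64 66 64 65 67 66 68 69 66 66 67 71 78 80 77 69 65 64 63 63 64 65 67 68 66 65 64 73 75 59
263
```

Call:
jog_arm:
  steps:
    - [[0.37,0,0.5,0],[0,0,1.5,0],[0,0,1.8,0],[0,0,1.5,0],[0,0,0.8,0],[0,0,0.3,0],[0,0,0,0]]

```text
t: 19.2
ee_pos: [0.6005, 0.1101, 0.1063]
eef_rot: [[0.575, 0.818, 0.0], [0.818, -0.575, 0.0], [0.0, 0.0, -1.0]]
wrist_force: [0.6, 0.2, -1.7]
gripper_width: 0.04
finger_force: 2.5
```

Call:
jog_arm:
  steps:
    - [[0,0,0,0],[0,0,0,0],[0,0,0,0],[0,0,0,0]]
  fingers: 180
  squeeze: 10

```text
t: 19.7
ee_pos: [0.6006, 0.1102, 0.1068]
eef_rot: [[0.575, 0.818, 0.001], [0.818, -0.575, 0.0], [0.001, 0.001, -1.0]]
wrist_force: [-0.6, 1.2, 1.9]
gripper_width: 0.0296
finger_force: 10.0
```

Call:
jog_arm:
  steps:
    - [[0.2,0.38,0,0],[0.19,0.38,0,0],[0.15,0.4,0,0],[0.14,0.4,0,0],[0.1,0.41,0,0],[0.09,0.42,0,0],[0.05,0.42,0,0],[0.04,0.42,0,0],[0,0.42,0,0],[-0.01,0.42,0,0],[0,0,0,0],[0,0,0,0]]

```text
t: 21.2
ee_pos: [0.639, 0.0942, 0.1057]
eef_rot: [[0.575, 0.818, -0.0], [0.818, -0.575, -0.0], [-0.001, -0.0, -1.0]]
wrist_force: [1.0, -0.1, -1.3]
gripper_width: 0.0296
finger_force: 10.0
```

```bash
cat > ln.py <<'E'
from h import *
np.set_printoptions(precision=4,suppress=True)
o=get_obs();R=o["eef_rot"];p=o["ee_pos"];print(o["t"],p,o["wrist_force"],o["gripper_width"],o["finger_force"])
T=np.array([.468,.034])
for n in("top","scene"):
    t=snap(n,n+"9.png")
    for k,z in dict(light_line=0,nest_hole0=.028,tube_center=.0305).items():
        for l in pinpoint(k,n)[:1]: print(n,k,l["confidence"],l["pixel"],atz(t,l["pixel"],z))
    for r in outline_of("light_line",n)[:2]:
        ys,xs=np.nonzero(r["mask"]);P=np.array([atz(t,(x,y),0)[:2] for x,y in zip(xs,ys)]).astype(np.float32)
        v=cv2.fitLine(P,cv2.DIST_HUBER,0,.001,.001).ravel();d=v[:2]*np.sign(-v[0]);w=T-v[2:]
        print(n,"line",r["confidence"],len(xs),v[2:],"ang",np.degrees(np.arctan2(d[1],d[0])),"tube off (left of line)",d[0]*w[1]-d[1]*w[0],"extent",P.min(0),P.max(0))
E
python3 ln.py
```

```text
21.2 [0.639  0.0942 0.1057] [ 1.0075 -0.1198 -1.3129] 0.029641346235071978 9.999926537275314
scene light_line 0.51 [241.6, 205.0] [0.4561 0.0352 0.    ]
scene nest_hole0 0.58 [242.4, 200.6] [0.4625 0.0364 0.028 ]
scene tube_center 0.56 [242.1, 203.1] [0.4705 0.0319 0.0305]
scene line 0.55 88 [0.4872 0.0399] ang -178.89014 tube off (left of line) 0.00554708299651252 extent [0.3787 0.0358] [0.5631 0.0439]
```

Run:
```python
import cv2
b=cv2.imread("pics/scene9.png")[170:270,160:290]
cv2.imwrite("pics/s9c.png",cv2.resize(b,None,fx=6,fy=6,interpolation=cv2.INTER_CUBIC))
```

```text
(no output)
```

View pics/s9c.png

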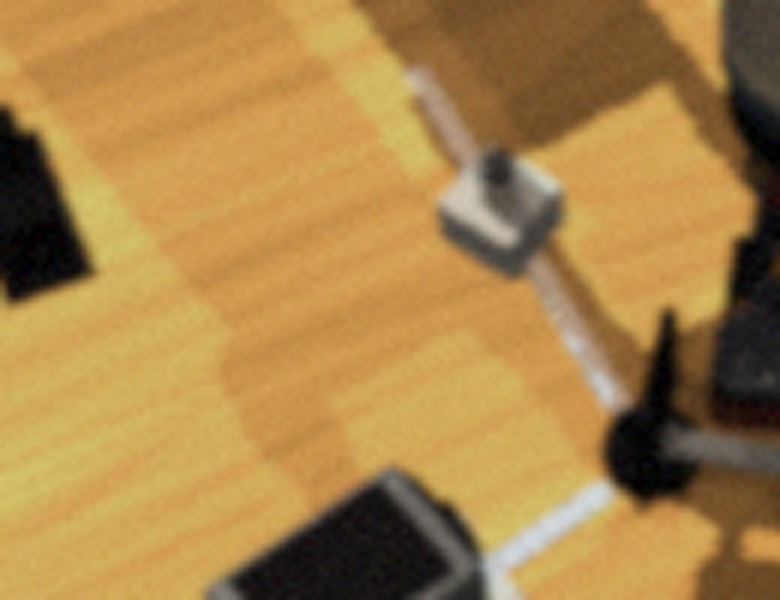

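The light line runs from crop (420,75) to (615,400) and passes under the nest. The tube top is at (497,160).

Run:
```python
from h import *
np.set_printoptions(precision=4,suppress=True)
f=snap("scene"); c=lambda u,v:(160+u/6,170+v/6)
# line ridge: brightness minus local, measured per row (centroid of low-saturation pixels)
hsv=cv2.cvtColor(f["image"],cv2.COLOR_RGB2HSV).astype(float)
pts=[]
for r in list(range(184,194))+list(range(217,236)):
    u=160+ (420+(6*(r-170)-75)*(195/325.))/6
    xs=np.arange(int(u)-6,int(u)+8); s=hsv[r,xs,1]; w=np.clip(np.median(s)-25-s,0,None)
    if w.sum()>20: pts.append(((xs*w).sum()/w.sum(),r))
P=np.array([atz(f,q,0)[:2] for q in pts]).astype(np.float32)
v=cv2.fitLine(P,cv2.DIST_HUBER,0,.001,.001).ravel(); d=v[:2]*np.sign(-v[0]); n=np.array([-d[1],d[0]])
res=(P-v[2:])@n; print(len(P),"rms",res.std(),v[2:],"ang",np.degrees(np.arctan2(d[1],d[0])))
for nm,X in dict(tubetop=atz(f,c(497,160),.053),nestL=atz(f,c(440,210),.028),nestR=atz(f,c(562,190),.028),nestB=atz(f,c(515,250),.028),hand=np.array([.468,.034,0]),axis=np.array([.5945,.0385,0])).items():
    print(nm,X,"off",(X[:2]-v[2:])@n*1000)
```

```text
29 rms 0.0005942052 [0.4781 0.0389] ang -179.28941
tubetop [0.4682 0.0366 0.053 ] off 2.1571895231114584
nestL [0.4639 0.0105 0.028 ] off 28.248095570890175
nestR [0.4786 0.0603 0.028 ] off -21.327054239158137
nestB [0.4965 0.0297 0.028 ] off 9.40258510141
hand [0.468 0.034 0.   ] off 4.790132642289023
axis [0.5945 0.0385 0.    ] off 1.8592984122534828
```

Call:
jog_arm:
  steps:
    - [[0,-0.08,0,0],[0,0,0,0],[0,0,0,0],[0,0,0,0]]

```text
t: 22.25
ee_pos: [0.6383, 0.0948, 0.1057]
eef_rot: [[0.575, 0.818, -0.001], [0.818, -0.575, -0.0], [-0.0, -0.0, -1.0]]
wrist_force: [-0.2, 0.8, -5.0]
gripper_width: 0.0293
finger_force: 10.0
```

Run:
```python
from h import *
np.set_printoptions(precision=4,suppress=True)
o=get_obs();print(o["t"],o["ee_pos"],o["wrist_force"],o["gripper_width"],abs(o["qd"]).max())
f=snap("scene"); c=lambda u,v:(160+u/6,170+v/6)
hsv=cv2.cvtColor(f["image"],cv2.COLOR_RGB2HSV).astype(float)
pts=[]
for r in list(range(184,194))+list(range(217,236)):
    u=160+ (420+(6*(r-170)-75)*(195/325.))/6
    xs=np.arange(int(u)-6,int(u)+8); s=hsv[r,xs,1]; w=np.clip(np.median(s)-25-s,0,None)
    if w.sum()>20: pts.append(((xs*w).sum()/w.sum(),r))
P=np.array([atz(f,q,0)[:2] for q in pts]).astype(np.float32)
v=cv2.fitLine(P,cv2.DIST_HUBER,0,.001,.001).ravel(); d=v[:2]*np.sign(-v[0]); n=np.array([-d[1],d[0]])
print(len(P),((P-v[2:])@n).std(),v[2:],"ang",np.degrees(np.arctan2(d[1],d[0])))
for X in([.4682,.0366],[.471,.0354]): print("off mm",(np.array(X)-v[2:])@n*1000)
# block sides: where the nest is in the same rows/tube silhouette
for l in pinpoint("tube_center","scene")[:1]: print(l["pixel"],atz(f,l["pixel"],.0305))
```

```text
22.25 [0.6383 0.0948 0.1057] [-0.2045  0.8098 -4.9933] 0.02928767712791837 0.0017992689025683442
29 0.00047814884 [0.4771 0.0363] ang -178.20541
off mm -0.5933670377737484
off mm 0.6937299528711821
[243.8, 202.7] [0.4714 0.0362 0.0305]
```

```bash
python3 -c "
from rig import *
print(finish_job())"
```

```text
the job is handed in; nothing more can be done
None
```

I handed the job in at about 22 s of the 58 s: the tube stands home in the reading nest, and the tongs, still in the gripper, pinch the mirror post and hold the light line within about 1 mm of the tube's centre by my last measurement; no verdict came back.

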